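Seat and latch the lustre pot tray

ROBOT

A 6-joint arm with a two-finger parallel gripper is mounted at the origin on a cart in front of the work surface, level with it; the furniture and walls round the work are solid. World frame = base frame: x ahead of the robot, y to its left, z up, the work surface at z = 0. Lengths are in m, angles in rad, forces in N, time in s.
With the tool pointing down it reaches from about 0.325 to 0.75 m from the base axis. Payload 7.6 kg.
Tool frame: the origin (TCP) lies on the centre line of the jaws, within the pads' length; the fingertips stand 11 mm ahead of it and the grasp point (between the pads) lies 8 mm behind it; z points along the fingers, y is the line along which they close (so a half turn about z gives the same grasp; the last joint's range is limited). The gripper opens to 85 mm and grips with 20 to 120 N. Pads are 22 mm wide; open, the fingers measure 114 mm over their backs; the gripper's body (76 mm by 85 mm) begins 54 mm behind the grasp point. The pads swing forward as they close: fully open they stand 13 mm farther back than shut.
Start: joints at [1.192, 0.052, 1.401, -0, 1.689, -0.07], TCP at [0.16, 0.5, 0.242] pointing down, gripper open.
Joint ranges: [-2.9, 2.9], [-0.91, 2.17], [0.12, 2.37], [-1.06, 4.2], [0.26, 2.73], [-2.93, 2.93]. Speed limits (rad/s): [2.57, 2.57, 3.01, 3.14, 3.14, 3.14].

INTERFACE

Orientations are given as a unit quaternion [w, x, y, z].
In Python, from bench import arm gives the robot as it stands.
- The arm moves only by the tool arm_command, never from a script. Its argument "commands" is a list of rows, each an object with "delta_pos": the shift along the tool's x, y, z each as a share of 25 mm, from -1 to 1, a list of three; "roll": the turn about the tool's z as a share of 0.08 rad, from -1 to 1; "fingers": the opening, from 0 (shut) to 1 (fully open). In form: [{"delta_pos": [x, y, z], "roll": roll, "fingers": fingers}, ...]. A call has 1 to 10 rows; each row shifts and turns the commanded pose from where the row before left it, along the tool's axes as they then stand; what a row does not reach is not made up. A row lasts 1/12 s, in which the tool goes at most 41.7 mm and 7.16 degrees, less where a joint would pass 70% of its speed; a pose out of reach is approached as far as the arm can. A call with a number of a shift or a turn outside -1 to 1 is refused whole. A call with a gripper value outside its range is refused whole. The fingers move at their own pace and stop on an object; "newtons" is the grip in N (left out, the last holds). Time passes only in rows, so rows that do not move let the fingers close. It gives the time, the measured TCP pose, the force, the opening and the grip force at its end, in the units of the state.
- arm.read_state(): the state, without advancing time (a new reading comes with each control period).
- arm.capture(name): name is "scene" or "top" or "wrist"; returns a dict with "image" (420x560x3 uint8, blue, green, red), "range_z" (420x560 float32, m along the optical axis (not along the pixel's ray), 0 where there is no reading), "K" (3x3 intrinsics, pixels), "k1" (the pictures are not rectified: a ray, as slopes to the right and down, at radius r is drawn at 1 + k1 r^2 times it, then the intrinsics apply), "R" (3x3) and "t" (3): a world point X has camera coordinates R X + t. Camera axes: x right, y down, z forward; pixel columns grow to the right and rows downward; lengths in m; the calibration is good to about 2 mm. A picture is of the moment at which its call begins.
- arm.hand_in(): hands the job in; it is judged then, once.
Trained networks look in a picture, given as the dict that the camera call returned (one of the last four; its "shot" number tells which), for a name from the list of things; names that differ only in an ending like _2 or _b are one class to them, and where a whole thing is asked for, a point or a joint stands for the part that bears it (a point fixed in the world has none). Each returns a list of dicts, best first, with "score" (0 to 1); they miss things now and then, are a little off and sometimes report something else, mostly with a low value. They report only what shows in the picture. A call takes as long as a camera call.
- arm.recognise(target, picture): "uv" ([column, row] in pixels, amid what is visible of it).
- arm.cut_out(target, picture): "region" (420x560 bool, what is visible of it) and "uv" ([column, row] in pixels, amid what is visible of it).
- arm.mark_of(target, picture): "uv" ([column, row] in pixels: a listed point, or the origin of a listed thing).
The state is a dict: "t": time; "joint_positions": joint angles; "joint_velocities": joint speeds; "tau": joint torques, N m; "tcp_pos": TCP position; "tcp_rot": TCP orientation; "wrist_force": force on the tool from outside, world axes, zero at the start; "wrist_torque": the same for the moment, N m; "gripper_width": finger opening in m; "finger_force": force on a finger pad.
Only numpy, scipy, OpenCV 4.12 (cv2) and the standard library are available. Lean on these libraries where they do the work, as an engineer would, in place of code of your own. Each camera call takes 0.05 s, during which the arm holds its last target. There are 200 camera calls.

TASK

Push the wooden tray along its rails by the upright board at its end, until you feel it drop into the locating notches and lie flat on the rails; then swing the brass turn-button across the tray's edge to lock it. Use your fingertips only: pick nothing up, leave both lustre pots standing on the tray untouched, and leave the bottles and cutters round the stand where they are.

Things in the scene. Friction and masses are not known exactly. Their poses are not given: they have to be found in the camera images.
- stand: Fixed wooden stand with two parallel rails, 225 mm long (x -150 to +75), 153 mm wide. Origin on the work surface under the place where the seated tray's centre belongs; x axis: along the rails, the direction the tray must slide; y: to the left of that; z up. Guide walls beside the tray (|y| 56.5 to 76.5 mm) have their tops at z = 56 mm.
- notches (a point): Centre of the locating notches, between the rails at the height of the tracks (45 mm above the work surface). Each track has two notches, 18 mm long and 12 mm deep, centred 45 mm before and 45 mm behind this point along the stand's x.
- tray: Loose plywood tray, 120 (x) x 110 (y) x 10 mm, about 0.35 kg, axes as the stand's within 0.03 rad. Origin: centre of the panel's underside. Battens under it at x = -45 and +45 (12 mm long, 8 mm high) ride on the rails, origin then 53 mm above the work surface. It starts 35 to 65 mm short of stand x = 0; there (+-3 mm) both battens drop 8 mm into the notches and are stopped by their end walls.
- push_board (a point): Middle of the outer (-x) face of the push board that stands upright on the tray's -x end, 24 mm above the panel's underside. The board is 10 mm thick, 70 mm wide in y, its face flush with the panel's end (tray x = -60), its top 36 mm above the panel's underside. Push along the stand's +x; sliding takes 1.5 to 5 N.
- latch (a joint): Angle (rad) of the brass turn-button on the stand's left guide wall. 0: the bar points along the stand's -x, lying on the wall, clear of the tray (starts within 0.25 of that). It grows as the free end swings over the tray, from -x towards the stand's -y (counter-clockwise from above); 1.57: across the tray's edge. Stops at -0.35 and 1.6. Light friction, about 1 N at the knob; stays where left.
- latch_pivot (a point): On the turn-button's upright pivot axis, at (30, 66.5) mm in the stand's frame, 60.5 mm above the work surface (mid-height of the bar). The bar is 14 mm wide, 6 mm thick, reaches 44 mm from the axis, and passes 2.5 mm above the seated tray; a tray that has not dropped blocks it.
- latch_knob (a point): Middle of the black knob that stands on the turn-button's free end: 34 mm from the pivot axis, 15 mm in diameter (10 mm at its lowest part), from 63.5 to 85.5 mm above the work surface; this point at 74.5 mm.
- lustre_violet: Loose lustre pot with white lid and violet band, 38 mm diameter, 31 mm high, standing on the tray right of its middle line. Origin at the centre of its underside.
- lustre_sky: Loose lustre pot with black lid and blue band, 38 mm diameter, 31 mm high, standing on the tray right of its middle line. Origin at the centre of its underside.
- paint_ruby: Loose red paint bottle with black cap, 35 mm diameter, 63 mm high, standing on the work surface to the right of the stand. Origin at the centre of its underside.
- blossom_cutter: Loose pink blossom-shaped cutter, 44 mm across, 20 mm high, on the work surface to the right of the stand. Origin at the centre of its underside.
- paint_silver: Loose silver paint bottle with white cap, 35 mm diameter, 63 mm high, on the work surface. Origin at the centre of its underside.
- round_cutter_2: Loose tinned ring cutter, 51 mm across, 23 mm high, on the work surface. Origin at the centre of its underside.

How it is judged:
By the outcome, as a careful person would: the job done as asked, in the order asked, and still so for the second after the job is handed in, with the robot touching nothing.
It also fails if it takes over 51 s, if anything falls off the work surface, if the arm or the gripper's body presses on something with over 40 N, if the wrist force passes 120 N, or if a joint passes its speed limit or range.

## Working session

There is one attempt and no reset: what is moved stays moved. The work goes in short steps, Python scripts to look and compute and a tool call to move; the robot and the scene stay as the last step left them, time stands still between calls to the robot, and variables do not carry over. Pictures are saved under pics/ and viewed, at most 10 in all, crops included, and the job is handed in when it is done.

Besides the shell and the picture viewer there is one more tool, called as name(argument=value, ...) on one line, values as JSON. arm_command: Moves the arm, as the interface text tells. Shift numbers are shares of 25 mm and turn numbers shares of 0.08 rad, none past 1 either way. Its arguments: {"type":"object","properties":{"commands":{"type":"array"},"newtons":{"type":"number"}},"required":["commands"]}

```bash
mkdir -p pics
cat > h.py <<'E'
import numpy as np, cv2
from bench import arm
def ray(p,uv):
    K=np.array(p["K"]);d=np.array([(uv[0]-K[0,2])/K[0,0],(uv[1]-K[1,2])/K[1,1]])
    s=d.copy()
    for _ in range(20): s=d/(1+p["k1"]*(s@s))
    return np.array([s[0],s[1],1.])
def at_z(p,uv,z):
    R=np.array(p["R"]);t=np.array(p["t"]);c=-R.T@t;d=R.T@ray(p,uv)
    return c+d*(z-c[2])/d[2]
def deproj(p,uv):
    u,v=int(round(uv[0])),int(round(uv[1]));w=p["range_z"][max(v-2,0):v+3,max(u-2,0):u+3];w=w[w>0]
    if len(w)==0:return None
    R=np.array(p["R"]);return R.T@(ray(p,uv)*np.median(w)-np.array(p["t"]))
def proj(p,X):
    c=np.array(p["R"])@X+np.array(p["t"]);s=c[:2]/c[2];s=s*(1+p["k1"]*(s@s));K=np.array(p["K"])
    return K[:2,:2]@s+K[:2,2]
E
python3 - <<'E'
from h import *
np.set_printoptions(precision=4,suppress=True)
Z=dict(stand=0,notches=.045,tray=.053,push_board=.077,latch_pivot=.0605,latch_knob=.0745,lustre_violet=.063,lustre_sky=.063,paint_ruby=0,blossom_cutter=0,paint_silver=0,round_cutter_2=0)
for n in("top","scene"):
    p=arm.capture(n);cv2.imwrite(f"pics/{n}0.png",p["image"])
    for k,z in Z.items():
        for m in arm.mark_of(k,p)[:2]:
            print(n,k,round(m["score"],2),np.round(m["uv"]),at_z(p,m["uv"],z)[:2])
s=arm.read_state();print(s["t"],s["tcp_pos"],s["tcp_rot"],s["wrist_force"],s["gripper_width"])
E
```

```text
top tray 0.74 [226. 225.] [ 0.6167 -0.0922]
top tray 0.72 [386. 281.] [ 0.5053 -0.411 ]
top push_board 0.61 [256. 224.] [ 0.6158 -0.1542]
top latch_pivot 0.74 [183. 258.] [ 0.5498 -0.0086]
top latch_knob 0.75 [199. 255.] [ 0.5549 -0.0437]
top lustre_violet 0.73 [234. 210.] [ 0.6453 -0.1083]
top lustre_violet 0.53 [224. 227.] [ 0.6124 -0.0898]
top lustre_sky 0.64 [210. 212.] [ 0.6416 -0.0596]
top lustre_sky 0.18 [201. 252.] [ 0.5607 -0.0456]
top paint_ruby 0.79 [200. 180.] [ 0.7243 -0.0257]
top blossom_cutter 0.45 [258. 180.] [ 0.7232 -0.1517]
top paint_silver 0.68 [390. 238.] [ 0.5971 -0.4334]
top round_cutter_2 0.6 [388. 279.] [ 0.5099 -0.4268]
top round_cutter_2 0.42 [234. 211.] [ 0.6545 -0.1011]
scene stand 0.61 [233. 195.] [ 0.617  -0.0501]
scene stand 0.41 [307. 204.] [ 0.725  -0.1583]
scene notches 0.38 [247. 171.] [ 0.6534 -0.0473]
scene tray 0.69 [240. 186.] [ 0.6141 -0.0902]
scene push_board 0.63 [257. 192.] [ 0.6179 -0.1473]
scene latch_pivot 0.71 [195. 178.] [ 0.5489 -0.0265]
scene latch_knob 0.58 [204. 178.] [ 0.5554 -0.0551]
scene lustre_violet 0.59 [263. 180.] [ 0.6542 -0.1092]
scene lustre_sky 0.57 [247. 174.] [ 0.6374 -0.0773]
scene paint_ruby 0.75 [273. 175.] [ 0.719  -0.0433]
scene blossom_cutter 0.74 [307. 202.] [ 0.7288 -0.1537]
scene blossom_cutter 0.68 [232. 173.] [0.6485 0.0122]
scene paint_silver 0.74 [341. 328.] [ 0.6003 -0.4283]
scene round_cutter_2 0.91 [295. 362.] [ 0.504  -0.4373]
1.3 [0.1595 0.5002 0.2423] [0.     0.1538 0.9881 0.0001] [ 0.2449 -0.7536 -0.1943] 0.08545937159537624
```

View pics/top0.png

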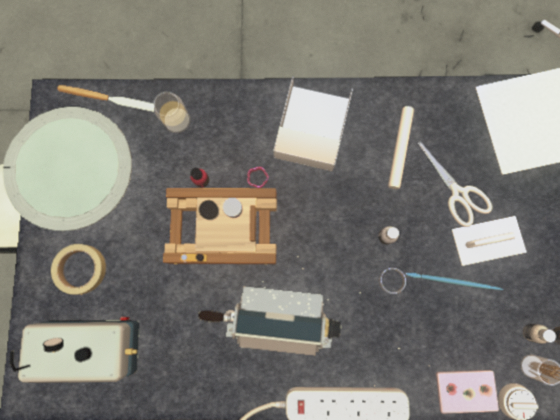

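View pics/scene0.png

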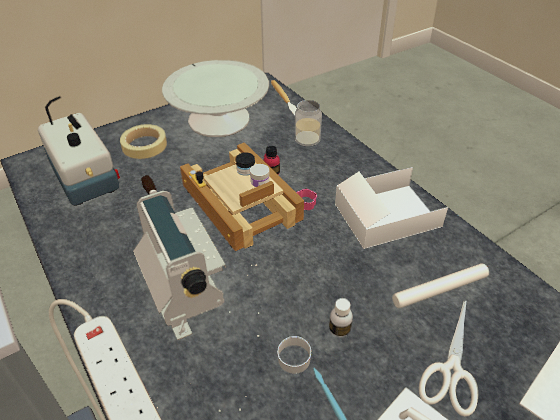

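The top view shows the stand at about (220,225). The tray sits towards its right end, the push board is at (256,224), and the latch with its black knob is on the near wall at (185–205,257). The stand's x axis runs along world +y, and a pasta machine stands nearby at (280,320). Next I'll measure the stand's yaw and the obstacle heights.

Run:
```python
from h import *
np.set_printoptions(precision=4,suppress=True,linewidth=150)
p=arm.capture("top");r=p["range_z"]
v,u=np.mgrid[0:420,0:560];K=np.array(p["K"])
s=cv2.undistortPoints(np.stack([u,v],-1).reshape(-1,1,2).astype(float),K,np.array([p["k1"],0,0,0.])).reshape(-1,2)
c=np.c_[s,np.ones(len(s))]*r.reshape(-1,1);X=(c-np.array(p["t"]))@np.array(p["R"]);ok=r.reshape(-1)>0
X=X[ok]
H={}
print("max height grid rows x .25...0.85 (step .05), cols y -.45...0.55")
for x in np.arange(.2,.9,.05):
    print(round(x,2),[int(1000*np.max(X[(abs(X[:,0]-x)<.025)&(abs(X[:,1]-y)<.025)][:,2],initial=0)) for y in np.arange(-.4,.56,.05)])
S=X[(X[:,0]>.51)&(X[:,0]<.70)&(X[:,1]>-.22)&(X[:,1]<.06)&(X[:,2]>.03)]
rect=cv2.minAreaRect((S[:,:2]*1000).astype(np.float32));print(rect)
# wall top centrelines
for lo,hi in((.53,.563),(.665,.70)):
    W=S[(S[:,0]>lo)&(S[:,0]<hi)&(S[:,2]>.05)&(S[:,2]<.06)]
    f=np.polyfit(W[:,1],W[:,0],1);print(len(W),f,np.percentile(W[:,1],[0,1,50,99,100]),np.median(W[:,0]),np.median(W[:,2]))
# profile along middle line
for y in np.arange(-.2,.06,.01):
    m=X[(abs(X[:,0]-.615)<.008)&(abs(X[:,1]-y)<.005)][:,2];print(round(y,2),np.round(np.median(m)*1000) if len(m) else None,end='; ')
```

```text
max height grid rows x .25...0.85 (step .05), cols y -.45...0.55
0.2 [0, 0, 0, 0, 0, 0, 0, 0, 0, 0, 0, 0, 0, 0, 0, 0, 0, 0, 0, 0]
0.25 [35, 35, 34, 36, 34, 18, 6, 5, 4, 5, 5, 6, 4, 5, 4, 4, 0, 0, 0, 0]
0.3 [35, 35, 34, 39, 33, 5, 5, 7, 5, 5, 48, 5, 100, 99, 4, 8, 0, 0, 0, 0]
0.35 [5, 6, 46, 52, 50, 45, 4, 5, 4, 91, 113, 133, 113, 167, 0, 4, 0, 0, 0, 0]
0.4 [6, 6, 148, 147, 146, 146, 148, 5, 4, 95, 113, 134, 146, 168, 4, 4, 0, 0, 0, 0]
0.45 [5, 6, 148, 145, 146, 148, 149, 142, 4, 6, 100, 102, 105, 104, 5, 5, 0, 0, 0, 0]
0.5 [25, 4, 96, 97, 98, 97, 5, 5, 5, 6, 5, 27, 28, 30, 5, 5, 0, 0, 0, 0]
0.55 [23, 6, 4, 5, 60, 67, 67, 89, 70, 58, 5, 28, 29, 30, 4, 5, 0, 0, 0, 0]
0.6 [66, 5, 5, 5, 47, 92, 67, 68, 48, 48, 5, 104, 105, 104, 102, 4, 0, 0, 0, 0]
0.65 [5, 6, 5, 5, 56, 92, 100, 98, 55, 48, 104, 106, 107, 106, 106, 100, 0, 0, 0, 0]
0.7 [5, 4, 5, 5, 60, 61, 60, 68, 66, 58, 106, 106, 106, 107, 107, 104, 0, 0, 0, 0]
0.75 [6, 5, 69, 65, 59, 22, 7, 66, 65, 5, 106, 107, 107, 106, 106, 105, 0, 0, 0, 0]
0.8 [4, 55, 78, 78, 78, 5, 5, 5, 5, 5, 104, 107, 107, 107, 106, 102, 0, 0, 0, 0]
0.85 [6, 54, 6, 6, 53, 6, 4, 6, 93, 93, 4, 104, 104, 104, 103, 3, 0, 0, 0, 0]
((617.5177001953125, -79.11067962646484), (223.99981689453125, 152.86976623535156), 89.87025451660156)
920 [-0.0013  0.5508] [-0.1896 -0.1891 -0.0973  0.0309  0.0326] 0.5502799146101139 0.0562603242880501
1071 [0.0044 0.6841] [-0.1913 -0.1892 -0.081   0.03    0.0327] 0.6840633193603524 0.056258076127347914
-0.2 0.0; -0.19 0.0; -0.18 1.0; -0.17 20.0; -0.16 20.0; -0.15 86.0; -0.14 76.0; -0.13 63.0; -0.12 63.0; -0.11 63.0; -0.1 63.0; -0.09 63.0; -0.08 64.0; -0.07 64.0; -0.06 63.0; -0.05 63.0; -0.04 63.0; -0.03 62.0; -0.02 0.0; -0.01 1.0; 0.0 0.0; 0.01 11.0; 0.02 21.0; 0.03 20.0; 0.04 1.0; 0.05 1.0;
```

arm_command(commands=[{"delta_pos":[0,0,0],"roll":-0.965,"fingers":0},{"delta_pos":[0,0,0],"roll":-0.965,"fingers":0},{"delta_pos":[0,0,0],"roll":-0.965,"fingers":0},{"delta_pos":[0,0,0],"roll":-0.965,"fingers":0},{"delta_pos":[-0.65,-1,0],"roll":0,"fingers":0},{"delta_pos":[-0.65,-1,0],"roll":0,"fingers":0},{"delta_pos":[-0.65,-1,0],"roll":0,"fingers":0},{"delta_pos":[-0.65,-1,0],"roll":0,"fingers":0},{"delta_pos":[-0.65,-1,0],"roll":0,"fingers":0},{"delta_pos":[-0.65,-1,0],"roll":0,"fingers":0}])

```text
t: 2.18
tcp_pos: [0.2575, 0.349, 0.2424]
tcp_rot: [0.0, -0.0, 1.0, 0.0]
wrist_force: [0.2, 0.1, 0.2]
gripper_width: 0.0001
finger_force: 0.0
```

arm_command(commands=[{"delta_pos":[-0.65,-1,0],"roll":0,"fingers":0},{"delta_pos":[-0.65,-1,0],"roll":0,"fingers":0},{"delta_pos":[-0.65,-1,0],"roll":0,"fingers":0},{"delta_pos":[-0.65,-1,0],"roll":0,"fingers":0},{"delta_pos":[-0.65,-1,0],"roll":0,"fingers":0},{"delta_pos":[-0.65,-1,0],"roll":0,"fingers":0},{"delta_pos":[-0.65,-1,0],"roll":0,"fingers":0},{"delta_pos":[-0.65,-1,0],"roll":0,"fingers":0},{"delta_pos":[-0.65,-1,0],"roll":0,"fingers":0},{"delta_pos":[-0.65,-1,0],"roll":0,"fingers":0}])

```text
t: 3.02
tcp_pos: [0.4201, 0.0988, 0.2425]
tcp_rot: [0.0, 0.0, 1.0, 0.0]
wrist_force: [0.3, 0.6, 0.0]
gripper_width: -0.0001
finger_force: 0.0
```

arm_command(commands=[{"delta_pos":[-0.65,-1,0],"roll":0,"fingers":0},{"delta_pos":[-0.65,-1,0],"roll":0,"fingers":0},{"delta_pos":[-0.65,-1,0],"roll":0,"fingers":0},{"delta_pos":[-0.65,-1,0],"roll":0,"fingers":0},{"delta_pos":[-0.65,-1,0],"roll":0,"fingers":0},{"delta_pos":[-0.65,-1,0],"roll":0,"fingers":0},{"delta_pos":[-0.65,-1,0],"roll":0,"fingers":0},{"delta_pos":[-0.65,-1,0],"roll":0,"fingers":0},{"delta_pos":[-0.65,-1,0],"roll":0,"fingers":0},{"delta_pos":[-0.65,-1,0],"roll":0,"fingers":0}])

```text
t: 3.85
tcp_pos: [0.5827, -0.1512, 0.2422]
tcp_rot: [0.0, 0.0, 1.0, 0.0]
wrist_force: [1.7, -0.8, 0.9]
gripper_width: 0.0003
finger_force: 0.0
```

arm_command(commands=[{"delta_pos":[-0.46,-0.72,0],"roll":0,"fingers":0},{"delta_pos":[-0.46,-0.72,0],"roll":0,"fingers":0},{"delta_pos":[-0.46,-0.72,0],"roll":0,"fingers":0},{"delta_pos":[0,0,1],"roll":0,"fingers":0},{"delta_pos":[0,0,1],"roll":0,"fingers":0},{"delta_pos":[0,0,1],"roll":0,"fingers":0},{"delta_pos":[0,0,1],"roll":0,"fingers":0},{"delta_pos":[0,0,0],"roll":0,"fingers":0}])

```text
t: 4.52
tcp_pos: [0.6141, -0.2029, 0.1355]
tcp_rot: [-0.005, 0.0, 1.0, 0.002]
wrist_force: [-0.7, 0.6, -1.0]
gripper_width: -0.0001
finger_force: 0.0
```

Run:
```python
from h import *
np.set_printoptions(precision=4,suppress=True)
p=arm.capture("wrist");cv2.imwrite("pics/w1.png",p["image"])
for k,z in dict(push_board=.077,tray=.053,latch_knob=.0745,latch_pivot=.0605,lustre_violet=.063,lustre_sky=.063).items():
    for m in arm.mark_of(k,p)[:2]: print(k,round(m["score"],2),np.round(m["uv"]),at_z(p,m["uv"],z)[:2])
s=arm.read_state();print(s["t"],s["tcp_pos"],s["wrist_force"])
t=np.array(s["tcp_pos"]);print(proj(p,t+[0,0,-.011]))
```

```text
push_board 0.55 [354. 244.] [ 0.6175 -0.1544]
tray 0.95 [434. 230.] [ 0.6164 -0.0914]
latch_knob 0.55 [535. 134.] [ 0.5479 -0.0486]
latch_pivot 0.65 [457. 316.] [ 0.6831 -0.067 ]
lustre_violet 0.64 [412. 274.] [ 0.646  -0.1075]
lustre_sky 0.77 [474. 270.] [ 0.6433 -0.0629]
4.8667 [ 0.6173 -0.2041  0.1445] [0.2137 0.1799 0.2648]
[276.3089 289.589 ]
```

View pics/w1.png

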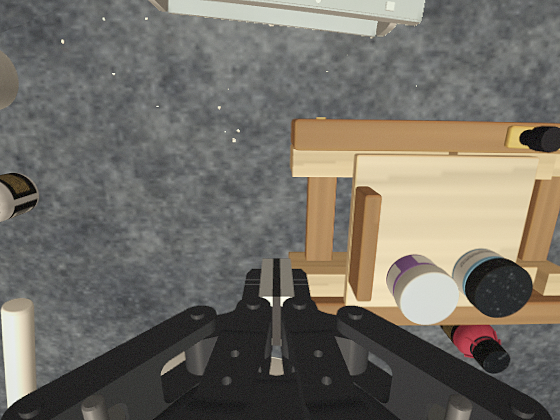

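The wrist view shows the shut fingertips at about (277,262), with the board face edge at (355,245) clear ahead of them. The pots are at (422,290) and (490,285), and the knob at (540,138). Before going lower I'll check whether the finger linkage could overhang the pots.

Run:
```python
from h import *
np.set_printoptions(precision=4,suppress=True)
p=arm.capture("wrist");s=arm.read_state();t=np.array(s["tcp_pos"]);print(t)
for uv in [(262,262),(292,262),(262,275),(255,285),(300,285),(303,275),(320,320),(352,318),(380,330),(200,313),(420,360)]:
    d=deproj(p,uv);print(uv,None if d is None else d-t)
```

```text
[ 0.6171 -0.204   0.1441]
(262, 262) [ 0.0572 -0.0148 -0.1424]
(292, 262) [ 0.0369  0.0111 -0.1004]
(262, 275) [-0.0104 -0.0073  0.0101]
(255, 285) [-0.0066 -0.0102  0.0119]
(300, 285) [-0.0064  0.0088  0.0115]
(303, 275) [-0.0066  0.0107  0.0031]
(320, 320) [-0.0116  0.013   0.0431]
(352, 318) [-0.012   0.0235  0.0426]
(380, 330) [-0.0117  0.0309  0.0485]
(200, 313) [-0.0133 -0.0262  0.0417]
(420, 360) [-0.0119  0.0378  0.0616]
```

arm_command(commands=[{"delta_pos":[0,0,0.86],"roll":0,"fingers":0},{"delta_pos":[0,0,0.86],"roll":0,"fingers":0},{"delta_pos":[0,0,0.86],"roll":0,"fingers":0},{"delta_pos":[0,0.4,0],"roll":0,"fingers":0},{"delta_pos":[0,0.4,0],"roll":0,"fingers":0},{"delta_pos":[0,0.3,0],"roll":0,"fingers":0},{"delta_pos":[0,0.16,0],"roll":0,"fingers":0},{"delta_pos":[0,0.08,0],"roll":0,"fingers":0},{"delta_pos":[0,0.08,0],"roll":0,"fingers":0},{"delta_pos":[0,0.08,0],"roll":0,"fingers":0}])

```text
t: 5.75
tcp_pos: [0.6169, -0.1662, 0.0786]
tcp_rot: [0.001, -0.0, 1.0, -0.0]
wrist_force: [-0.6, -0.2, 0.3]
gripper_width: 0.0002
finger_force: 0.0
```

arm_command(commands=[{"delta_pos":[0,0.08,0],"roll":0,"fingers":0},{"delta_pos":[0,0.08,0],"roll":0,"fingers":0},{"delta_pos":[0,0.1,0],"roll":0,"fingers":0},{"delta_pos":[0,0.1,0],"roll":0,"fingers":0},{"delta_pos":[0,0.1,0],"roll":0,"fingers":0}])

```text
t: 6.17
tcp_pos: [0.6166, -0.1549, 0.078]
tcp_rot: [0.0, 0.0, 1.0, -0.0]
wrist_force: [-0.2, -2.9, 2.6]
gripper_width: -0.0001
finger_force: 1.3
```

arm_command(commands=[{"delta_pos":[0,0.1,0],"roll":0,"fingers":0},{"delta_pos":[0,0.1,0],"roll":0,"fingers":0},{"delta_pos":[0,0.1,0],"roll":0,"fingers":0},{"delta_pos":[0,0.1,0],"roll":0,"fingers":0},{"delta_pos":[0,0.1,0],"roll":0,"fingers":0},{"delta_pos":[0,0.1,0],"roll":0,"fingers":0},{"delta_pos":[0,0.1,0],"roll":0,"fingers":0},{"delta_pos":[0,0.1,0],"roll":0,"fingers":0},{"delta_pos":[0,0.1,0],"roll":0,"fingers":0},{"delta_pos":[0,0.1,0],"roll":0,"fingers":0}])

```text
t: 7.0
tcp_pos: [0.6166, -0.1295, 0.0778]
tcp_rot: [0.0, -0.0, 1.0, 0.0]
wrist_force: [0.2, -3.2, 2.5]
gripper_width: -0.0004
finger_force: 1.3
```

arm_command(commands=[{"delta_pos":[0,0.08,0],"roll":0,"fingers":0},{"delta_pos":[0,0.08,0],"roll":0,"fingers":0},{"delta_pos":[0,0.08,0],"roll":0,"fingers":0},{"delta_pos":[0,0.08,0],"roll":0,"fingers":0},{"delta_pos":[0,0.06,0],"roll":0,"fingers":0},{"delta_pos":[0,0.06,0],"roll":0,"fingers":0}])

```text
t: 7.5
tcp_pos: [0.6165, -0.1186, 0.0777]
tcp_rot: [0.0, -0.0, 1.0, 0.0]
wrist_force: [0.7, -2.3, -0.8]
gripper_width: -0.0
finger_force: 0.6
```

arm_command(commands=[{"delta_pos":[0,0.05,0],"roll":0,"fingers":0},{"delta_pos":[0,0.05,0],"roll":0,"fingers":0}])

```text
t: 7.67
tcp_pos: [0.6164, -0.1161, 0.0775]
tcp_rot: [-0.0, -0.0, 1.0, 0.0]
wrist_force: [-0.2, -2.6, 0.6]
gripper_width: -0.0001
finger_force: 1.0
```

arm_command(commands=[{"delta_pos":[0,0.05,0],"roll":0,"fingers":0},{"delta_pos":[0,0.05,0],"roll":0,"fingers":0}])

```text
t: 7.83
tcp_pos: [0.6164, -0.1136, 0.0775]
tcp_rot: [-0.0, -0.0, 1.0, 0.0]
wrist_force: [0.2, -1.4, -0.4]
gripper_width: -0.0001
finger_force: 0.8
```

```bash
cat > tz.py <<'E'
from h import *
np.set_printoptions(precision=4,suppress=True)
p=arm.capture("top");s=arm.read_state();print(s["t"],s["tcp_pos"],s["wrist_force"])
for m in arm.mark_of("tray",p)[:1]: print("tray",m["score"],at_z(p,m["uv"],.045)[:2])
for x in(.575,.59):
  for y in(-.09,-.07,-.05,-.03): 
    d=deproj(p,proj(p,np.array([x,y,.06])));print(x,y,d)
E
python3 tz.py
```

```text
7.8833 [ 0.6164 -0.1134  0.0775] [ 0.7184 -1.7832 -0.4248]
tray 0.67 [ 0.6152 -0.0458]
0.575 -0.09 [ 0.5437 -0.1395  0.3978]
0.575 -0.07 [ 0.5754 -0.0693  0.0561]
0.575 -0.05 [ 0.5754 -0.0491  0.0552]
0.575 -0.03 [ 0.5754 -0.0291  0.0558]
0.59 -0.09 [ 0.5877 -0.093   0.0805]
0.59 -0.07 [ 0.5905 -0.0693  0.0559]
0.59 -0.05 [ 0.5905 -0.0492  0.0557]
0.59 -0.03 [ 0.5905 -0.029   0.0552]
```

The tray top reads 55–56 mm, down from 63 mm, so the tray has dropped into the notches. I'll back off, lift, and locate the knob.

arm_command(commands=[{"delta_pos":[0,-0.3,0],"roll":0,"fingers":0},{"delta_pos":[0,-0.8,0],"roll":0,"fingers":0},{"delta_pos":[0,0,-0.8],"roll":0,"fingers":0},{"delta_pos":[0,0,-1],"roll":0,"fingers":0},{"delta_pos":[0,0,-1],"roll":0,"fingers":0},{"delta_pos":[0,0,-1],"roll":0,"fingers":0},{"delta_pos":[0,0,-1],"roll":0,"fingers":0},{"delta_pos":[0,0,0],"roll":0,"fingers":0}])

```text
t: 8.6
tcp_pos: [0.6183, -0.1422, 0.2045]
tcp_rot: [0.005, 0.0, 1.0, -0.001]
wrist_force: [0.5, 1.1, 1.2]
gripper_width: -0.0001
finger_force: 0.0
```

Run:
```python
from h import *
np.set_printoptions(precision=4,suppress=True)
Z=dict(tray=.045,push_board=.069,latch_pivot=.0605,latch_knob=.0745,lustre_violet=.055,lustre_sky=.055)
for n in("top","wrist","scene"):
    p=arm.capture(n)
    if n!="top": cv2.imwrite(f"pics/{n}2.png",p["image"])
    for k in ("latch_pivot","latch_knob"):
        for m in arm.mark_of(k,p)[:2]: print(n,k,round(m["score"],2),np.round(m["uv"]),at_z(p,m["uv"],Z[k])[:2])
    s=arm.read_state()
    if n=="wrist": print("cam-tcp",-np.array(p["R"]).T@p["t"]-s["tcp_pos"]); continue
    r=p["range_z"];v,u=np.mgrid[0:420,0:560]
    q=cv2.undistortPoints(np.stack([u,v],-1).reshape(-1,1,2).astype(float),np.array(p["K"]),np.array([p["k1"],0,0,0.])).reshape(-1,2)
    X=(np.c_[q,np.ones(len(q))]*r.reshape(-1,1)-np.array(p["t"]))@np.array(p["R"]);X=X[r.reshape(-1)>0]
    h=X[(X[:,0]>.40)&(X[:,0]<.53)&(X[:,1]>-.13)&(X[:,1]<.08)&(X[:,2]>.03)&(X[:,2]<.2)]
    print(n,"handle",h.min(0) if len(h) else 0,h.max(0) if len(h) else 0)
    k=X[(X[:,0]>.535)&(X[:,0]<.6)&(X[:,1]>-.07)&(X[:,1]<0.02)&(X[:,2]>.07)&(X[:,2]<.095)]
    print("knob pts",len(k),k.min(0),k.max(0),k.mean(0))
print(s["t"],s["tcp_pos"])
```

```text
top latch_pivot 0.49 [180. 260.] [ 0.5462 -0.0034]
top latch_knob 0.71 [201. 226.] [ 0.6118 -0.0448]
top latch_knob 0.6 [201. 256.] [ 0.5533 -0.0469]
top handle [ 0.4002 -0.1299  0.0313] [ 0.4718 -0.1154  0.1499]
knob pts 55 [ 0.5444 -0.0524  0.07  ] [ 0.5579 -0.0111  0.0886] [ 0.5508 -0.045   0.0848]
wrist latch_pivot 0.93 [436. 128.] [ 0.5503 -0.0128]
wrist latch_knob 0.92 [401. 123.] [ 0.5466 -0.047 ]
cam-tcp [-0.0746 -0.0014  0.1333]
scene latch_pivot 0.66 [194. 177.] [ 0.5473 -0.024 ]
scene handle [ 0.4009 -0.1299  0.0306] [ 0.4711 -0.0588  0.1468]
knob pts 69 [ 0.5427 -0.0547  0.0709] [ 0.5568 -0.0395  0.0859] [ 0.5486 -0.0486  0.0804]
9.05 [ 0.6163 -0.1412  0.1968]
```

View pics/wrist2.png

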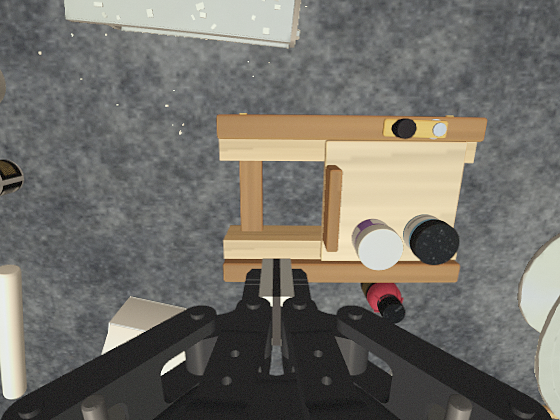

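The wrist view shows the button lying along the wall, with the knob at (403,127) and the pivot at (438,128). Both pots are upright and the tray is against the notches. I'll go outside the knob and descend there.

arm_command(commands=[{"delta_pos":[0.92,0.95,0],"roll":0,"fingers":0},{"delta_pos":[0.92,0.95,0],"roll":0,"fingers":0},{"delta_pos":[0.92,0.95,0],"roll":0,"fingers":0},{"delta_pos":[0.92,0.95,0],"roll":0,"fingers":0},{"delta_pos":[0,0,0],"roll":0,"fingers":0},{"delta_pos":[0,0,0.8],"roll":0,"fingers":0},{"delta_pos":[0,0,0.8],"roll":0,"fingers":0},{"delta_pos":[0,0,0.8],"roll":0,"fingers":0},{"delta_pos":[0,0,0.8],"roll":0,"fingers":0},{"delta_pos":[0,0,0],"roll":0,"fingers":0}])

```text
t: 9.88
tcp_pos: [0.5224, -0.0461, 0.1132]
tcp_rot: [-0.004, 0.0, 1.0, 0.001]
wrist_force: [0.2, 0.0, -0.9]
gripper_width: 0.0
finger_force: 0.0
```

arm_command(commands=[{"delta_pos":[0,0,0.6],"roll":0,"fingers":0},{"delta_pos":[0,0,0.6],"roll":0,"fingers":0},{"delta_pos":[0,0,0],"roll":0,"fingers":0},{"delta_pos":[0,0,0],"roll":0,"fingers":0}])

```text
t: 10.22
tcp_pos: [0.5246, -0.0464, 0.0882]
tcp_rot: [-0.0, 0.0, 1.0, 0.0]
wrist_force: [-0.7, 0.4, 0.6]
gripper_width: -0.0001
finger_force: 0.0
```

arm_command(commands=[{"delta_pos":[-0.18,-0.04,0.12],"roll":0,"fingers":0},{"delta_pos":[-0.18,-0.04,0],"roll":0,"fingers":0},{"delta_pos":[-0.18,-0.04,0],"roll":0,"fingers":0},{"delta_pos":[-0.18,-0.04,0],"roll":0,"fingers":0},{"delta_pos":[-0.155,-0.01,0],"roll":0,"fingers":0},{"delta_pos":[-0.155,-0.01,0],"roll":0,"fingers":0},{"delta_pos":[-0.155,-0.01,0],"roll":0,"fingers":0}])

```text
t: 10.8
tcp_pos: [0.5546, -0.0512, 0.0848]
tcp_rot: [0.0, 0.0, 1.0, -0.0]
wrist_force: [-0.3, 0.1, -0.6]
gripper_width: 0.0001
finger_force: 0.5
```

arm_command(commands=[{"delta_pos":[-0.15,0.04,0],"roll":0,"fingers":0},{"delta_pos":[-0.15,0.04,0],"roll":0,"fingers":0},{"delta_pos":[-0.15,0.04,0],"roll":0,"fingers":0},{"delta_pos":[-0.13,0.08,0],"roll":0,"fingers":0},{"delta_pos":[-0.13,0.08,0],"roll":0,"fingers":0},{"delta_pos":[-0.13,0.08,0],"roll":0,"fingers":0},{"delta_pos":[-0.1,0.11,0],"roll":0,"fingers":0},{"delta_pos":[-0.1,0.11,0],"roll":0,"fingers":0}])

```text
t: 11.47
tcp_pos: [0.5806, -0.0364, 0.0849]
tcp_rot: [0.0, 0.0, 1.0, -0.0]
wrist_force: [-1.0, -0.5, 0.5]
gripper_width: 0.0
finger_force: 0.5
```

Run:
```python
from h import *
np.set_printoptions(precision=4,suppress=True)
p=arm.capture("wrist");cv2.imwrite("pics/w3.png",p["image"])
for k,z in(("latch_knob",.0745),("latch_pivot",.0605)):
    for m in arm.mark_of(k,p)[:2]: print(k,round(m["score"],2),np.round(m["uv"]),at_z(p,m["uv"],z)[:2])
s=arm.read_state();print(s["t"],s["tcp_pos"],s["wrist_force"])
```

```text
latch_knob 0.88 [316. 281.] [ 0.584  -0.0179]
latch_pivot 0.62 [325. 209.] [ 0.5509 -0.0131]
11.6167 [ 0.5804 -0.0362  0.0848] [-0.7959 -1.1415 -0.1734]
```

View pics/w3.png

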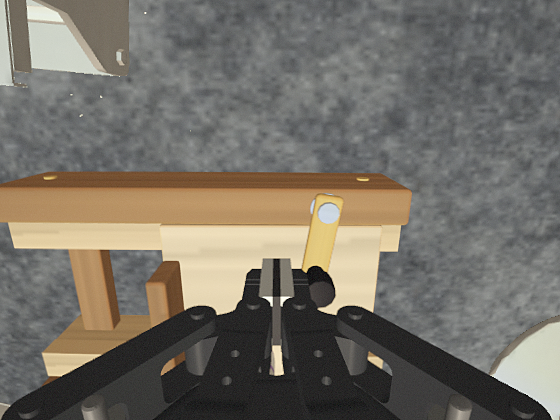

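The view shows the bar about 8° short of square across the tray, with the knob at (318,285) against the finger. I'll push about 5.5 mm more.

arm_command(commands=[{"delta_pos":[-0.06,0.08,0],"roll":0,"fingers":0},{"delta_pos":[-0.04,0.08,0],"roll":0,"fingers":0},{"delta_pos":[0,0.06,0],"roll":0,"fingers":0},{"delta_pos":[0,0,0],"roll":0,"fingers":0}])

```text
t: 11.95
tcp_pos: [0.5829, -0.0308, 0.0849]
tcp_rot: [0.0, -0.0, 1.0, 0.0]
wrist_force: [0.3, -0.8, 0.8]
gripper_width: -0.0002
finger_force: 0.3
```

```bash
cat > k.py <<'E'
from h import *
np.set_printoptions(precision=4,suppress=True)
p=arm.capture("wrist");cv2.imwrite("pics/w4.png",p["image"])
P={}
for k,z in(("latch_knob",.0745),("latch_pivot",.0605)):
    for m in arm.mark_of(k,p)[:1]: P[k]=at_z(p,m["uv"],z)[:2];print(k,round(m["score"],2),np.round(m["uv"]),P[k])
d=P["latch_knob"]-P["latch_pivot"];print("angle",np.arctan2(d[0],-d[1]))
s=arm.read_state();print(s["t"],s["tcp_pos"],s["wrist_force"])
E
python3 k.py
```

```text
latch_pivot 0.62 [312. 206.] [ 0.5517 -0.0139]Traceback (most recent call last):
  File "k.py", line 7, in <module>
    d=P["latch_knob"]-P["latch_pivot"];print("angle",np.arctan2(d[0],-d[1]))
      ~^^^^^^^^^^^^^^
KeyError: 'latch_knob'
```

arm_command(commands=[{"delta_pos":[0,0.04,0],"roll":0,"fingers":0},{"delta_pos":[0,0,0],"roll":0,"fingers":0}])

```text
t: 12.27
tcp_pos: [0.5827, -0.0304, 0.0848]
tcp_rot: [0.0, 0.0, 1.0, -0.0]
wrist_force: [1.3, -2.2, 0.7]
gripper_width: -0.0002
finger_force: 1.1
```

```bash
sed -i 's/^d=/if len(P)==2: d=/' k.py; python3 k.py
```

```text
latch_knob 0.58 [315. 276.] [ 0.5834 -0.0125]
latch_pivot 0.69 [313. 205.] [ 0.5511 -0.0129]
angle 1.5845622000041963
12.4167 [ 0.5827 -0.0304  0.0848] [ 0.5195 -2.3495 -0.1552]
```

View pics/w4.png

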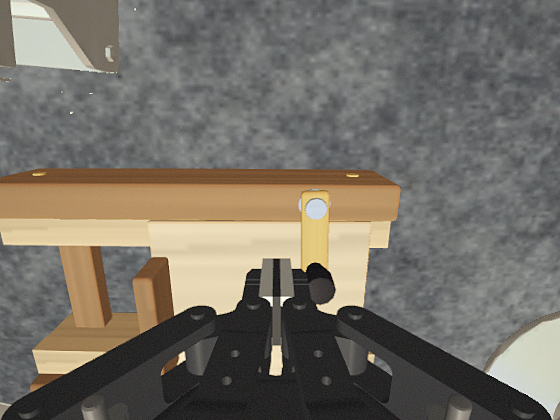

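The bar now stands square across the tray's edge, from the pivot at (315,208) to the knob at (320,280). The force is rising against the stop, so I'll back away and lift.

arm_command(commands=[{"delta_pos":[0,-0.2,0],"roll":0,"fingers":0},{"delta_pos":[0,-0.3,0],"roll":0,"fingers":0},{"delta_pos":[0,0,-0.5],"roll":0,"fingers":0},{"delta_pos":[0,0,-1],"roll":0,"fingers":0},{"delta_pos":[0,0,-1],"roll":0,"fingers":0},{"delta_pos":[0,-1,-1],"roll":0,"fingers":0},{"delta_pos":[0,-1,-1],"roll":0,"fingers":0},{"delta_pos":[0,-1,0],"roll":0,"fingers":0},{"delta_pos":[0,-1,0],"roll":0,"fingers":0},{"delta_pos":[0,0,0],"roll":0,"fingers":0}])

```text
t: 13.25
tcp_pos: [0.5824, -0.1466, 0.1988]
tcp_rot: [0.001, 0.002, 1.0, -0.001]
wrist_force: [-0.7, -0.8, -0.6]
gripper_width: 0.0
finger_force: 0.0
```

```bash
sed -i s/w4/w5/ k.py; python3 k.py
python3 - <<'E'
from h import *
p=arm.capture("top");np.set_printoptions(precision=4,suppress=True)
for xy in [(.575,-.085),(.575,-.045),(.595,-.09),(.595,.005),(.66,-.085),(.66,.008),(.62,0.005),(.62,-.08)]:
    print(xy,deproj(p,proj(p,np.array([*xy,.055])))[2])
E
```

```text
latch_knob 0.78 [438. 208.] [ 0.5814 -0.0129]
latch_pivot 0.65 [435. 168.] [ 0.5509 -0.0133]
angle 1.5821776098770046
13.4 [ 0.5826 -0.1424  0.1977] [-0.8809 -0.183  -1.1957]
(0.575, -0.085) 0.37884756957306537
(0.575, -0.045) 0.0550299779629958
(0.595, -0.09) 0.4929368829052289
(0.595, 0.005) 0.4215792255942007
(0.66, -0.085) 0.5094537911505758
(0.66, 0.008) 0.5052096334763454
(0.62, 0.005) 0.4891770341074098
(0.62, -0.08) 0.5027859328390264
```

View pics/w5.png

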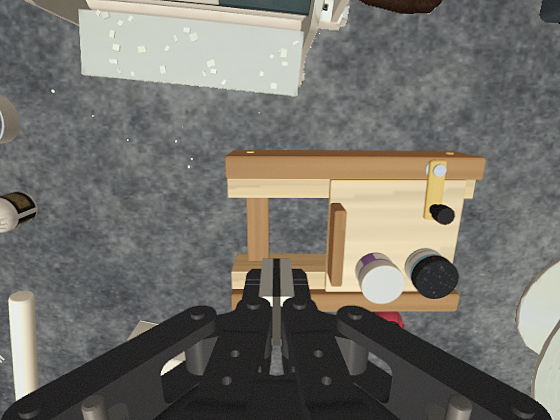

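The view shows the bar across the tray edge at (437,190), both pots upright at (380,278) and (435,275), and the tray seated. Nothing is touching the arm.

Run:
```python
from h import *
p=arm.capture("wrist")
for uv in [(355,200),(355,240),(400,195),(400,235),(450,240)]: print(uv,deproj(p,uv))
print(arm.hand_in())
```

```text
(355, 200) [ 0.57906047 -0.0736954   0.05544395]
(355, 240) [ 0.61694846 -0.07089988  0.0551986 ]
(400, 195) [ 0.57457629 -0.03415726  0.05515929]
(400, 235) [ 0.61210326 -0.02993856  0.05529348]
(450, 240) [0.61731876 0.01759896 0.05489899]
the job is handed in; nothing more can be done
None
```

The tray is seated flat in its notches (top at 55 mm, down from 63 mm), the turn-button is locked across its edge at about 1.58 rad, both pots are still standing, and the job was handed in at about 13.5 s.

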